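# Let a ratchet winder back and take off the bobbin

### The job

The coil bobbin on the winder is trapped by the yellow hold-down finger. Gently press the black thumb pad, without forcing it hard against its stop, to lift the red pawl clear and let the spring-driven drum run back until the open gap in the bobbin's flange stands under the yellow finger, then let the pawl drop back home so that it holds the drum there. Now draw the bobbin straight up off its spindle and stand it upright in the blue tray, set down rather than dropped, without disturbing the other things on the bench.

Things in the scene. Friction and masses are not known exactly. Their poses are not given: they have to be found in the camera images.
- winder: Fixed round green base, 212 mm across, that carries drum and pawl. Origin: centre of its underside, on the vertical drum axis; z up. The steel ratchet drum (152 mm across, deck 30 mm above the bench) has 10 saw teeth 10 mm high standing up round its rim. Spindle on the axis: 14 mm thick, top 72 mm above the bench. The red pawl lies along the winder's y at x = -66 mm: pivot at y = +60 mm, 44 mm up; nose at y = 0; thumb pad at y = +140 mm.
- drum (a joint): Turn of the ratchet drum, rad; 0 at the start, grows as it runs back (clockwise seen from above), end stop at 6. A built-in spring and damper run it back by itself at about 0.4 rad/s whenever the pawl is clear, starting and stopping at once. The pawl can catch it every 0.628 rad (at about 0.63, 1.26, 1.88, 2.51, ...). The bobbin turns with it. It can be wound forward by hand (about 0.2 N m); the pawl then clicks over the teeth.
- pawl (a joint): Pawl angle, rad: 0 = nose fully down between two teeth, up to a hard stop at 0.40. It grows as the thumb pad is pressed down (the pad sinks about 8 mm per 0.1 rad); the nose clears the teeth above about 0.2, and rides on them below that. A spring brings it back when the pad is let go. The pad needs about 3 to 6 N; more than 20 N would mean forcing it against its stop.
- pawl_pad (a point): Centre of the top face of the pawl's black thumb pad, 34 x 34 mm, about 66 mm above the bench at rest; free space all round and above, nothing below it but bench. Press it straight down, e.g. with the shut fingertips.
- bobbin_grip (a point): Centre of the bobbin's round white collar, on the axis, 44 mm above the bobbin's underside. The bobbin stands on the drum deck: white collar 44 mm in diameter from 22 to 60 mm up, copper winding 50 mm in diameter below it, at the foot a flange 84 mm across and 6 mm thick with a gap 80 degrees wide in it. Bore 18 mm, 60 mm tall in all, 0.15 kg. Lift it at least 50 mm to clear the spindle.
- bobbin_foot (a point): Centre of the bobbin's underside (44 mm below the grip point).
- bobbin_gap (a point): Middle of the open gap in the bobbin's flange, 36 mm out from the bobbin's axis, in the flange's plane.
- keeper: Yellow hold-down finger, fixed for the episode but clamped at a different place round the winder each time. Origin on the drum axis at bench level; its x axis points outward along the finger. The finger is 14 mm wide, its underside 43 mm and top 51 mm above the bench (clamp knob outside to 60 mm), reaching in to 30 mm from the axis, over the flange. The bobbin lifts off only while the middle of the flange gap is within about 25 degrees of the finger.
- keeper_tip (a point): Point on the finger's underside, 36 mm out from the drum axis: the place where the middle of the flange gap should come to stand below it.
- tray: Fixed blue tray, 140 x 140 mm outside, walls 4 mm thick and 18 mm high, floor 4 mm thick. Origin: centre of its underside.
- cutters: Loose side cutters with red grips, 180 x 70 x 14 mm: leave alone.
- pliers: Loose pliers with orange grips, 171 x 65 x 14 mm: leave alone.
- mouse: Loose cream plastic shell, 69 x 104 x 35 mm: leave alone.
- board: Loose green circuit board, 46 x 116 x 10 mm: leave alone.
- battery: Loose white battery pack, 44 x 58 x 15 mm: leave alone.
- driver: Loose orange screwdriver, 26 x 150 x 24 mm: leave alone.
Not all that is in view belongs to the job. What is meant by the part that bears bobbin_grip is not brown, and is the larger of those in its own colour.

How it is judged:
By the outcome, as a careful person would: the job done as asked, in the order asked, and still so for the second after the job is handed in, with the robot touching nothing.
It also fails if it takes over 58 s, if anything falls off the work surface, if the arm or the gripper's body presses on something with over 40 N, if the wrist force passes 120 N, or if a joint passes its speed limit or range.

### The arm

A 7-joint arm with a two-finger parallel gripper is mounted at the origin on the work surface; the furniture and walls round the work are solid. World frame = base frame: x ahead of the robot, y to its left, z up, the work surface at z = 0. Lengths are in m, angles in degrees, forces in N, time in s.
With the tool pointing down it reaches from about 0.4 to 0.925 m from the base axis. Payload 5.6 kg.
Tool frame: the origin (TCP) lies on the centre line of the jaws, within the pads' length; the fingertips stand 11 mm ahead of it and the grasp point (between the pads) lies 8 mm behind it; z points along the fingers, y is the line along which they close (so a half turn about z gives the same grasp; the last joint's range is limited). The gripper opens to 85 mm and grips with 20 to 120 N. Pads are 22 mm wide; open, the fingers measure 114 mm over their backs; the gripper's body (76 mm by 85 mm) begins 54 mm behind the grasp point. The pads swing forward as they close: fully open they stand 13 mm farther back than shut.
Start: joints at [70.359, 26.786, -0.665, 91.828, 0.344, 61.387, -3.226], TCP at [0.192, -0.621, 0.242] pointing down, gripper open.
Joint ranges: [-144.91, 144.91], [-17.63, 115.5], [-89.93, 88.59], [15.96, 139.68], [-74.01, 254.01], [8.47, 105.57], [-167.45, 167.45]. Speed limits (degrees/s): [147.25, 147.25, 180, 180, 180, 180, 180].

### API

Orientations are given as [roll, pitch, yaw] about the fixed x, y, z axes, in that order (R = Rz(yaw) Ry(pitch) Rx(roll)).
In Python, from station import state, snapshot, camera_params, close_job, look_for, outline_of gives the robot as it stands. The module is installed in compiled form; this text tells all that it offers.
- The arm moves only by the tool play_rows, never from a script. Its argument "deltas" is a list of rows, each a list of 5 numbers: the shift along the tool's x, y, z in mm, then the turn about the tool's z in rad, then the finger opening in mm, from 0 to 85.4. In form: [[dx, dy, dz, yaw, hand], ...]. A call has 1 to 12 rows; each row shifts and turns the commanded pose from where the row before left it, along the tool's axes as they then stand; what a row does not reach is not made up. A row lasts 1/8 s, in which the tool goes at most 62.5 mm and 10.7 degrees, less where a joint would pass 70% of its speed; a pose out of reach is approached as far as the arm can. A call with a gripper value outside its range is refused whole. The fingers move at their own pace and stop on an object; "grip_force" is the grip in N (left out, the last holds). Time passes only in rows, so rows that do not move let the fingers close. It gives the time, the measured TCP pose, the force, the opening and the grip force at its end, in the units of the state.
- state(): the state, without advancing time (a new reading comes with each control period).
- snapshot(name): name is "scene" or "top"; returns (picture, depth): 384x512x3 uint8, red, green, blue; 384x512 float32, m along the optical axis (not along the pixel's ray), 0 where there is no reading.
- camera_params(name): a dict with "mtx" (3x3 intrinsics, pixels), "R" (3x3) and "t" (3): a world point X has camera coordinates R X + t. Camera axes: x right, y down, z forward; pixel columns grow to the right and rows downward; lengths in m; the calibration is good to about 2 mm. A picture is of the moment at which its call begins. camera_params takes no time and is no camera call.
- close_job(): hands the job in; it is judged then, once.
Trained networks look in the newest picture that a camera, given by its name, has taken for a name from the list of things; names that differ only in an ending like _2 or _b are one class to them, and where a whole thing is asked for, a point or a joint stands for the part that bears it (a point fixed in the world has none). Each returns a list of dicts, best first, with "conf" (0 to 1); they miss things now and then, are a little off and sometimes report something else, mostly with a low value. They report only what shows in the picture. A call takes as long as a camera call. They do not tell look-alikes from the thing itself.
- look_for(camera, label): "at" ([x, y, z] in m, in world coordinates, good to about 4 mm: the middle of the surface that is visible of it).
- outline_of(camera, label): "region" (384x512 bool, what is visible of it).
The state is a dict: "t": time; "joints": joint angles; "qvel": joint speeds; "tau": joint torques, N m; "tcp_pos": TCP position; "tcp_rot": TCP orientation; "ft_force": force on the tool from outside, world axes, zero at the start; "ft_torque": the same for the moment, N m; "gripper_width": finger opening in m; "finger_force": force on a finger pad.
Only numpy, scipy, OpenCV 4.12 (cv2) and the standard library are available. Lean on these libraries where they do the work, as an engineer would, in place of code of your own. Each camera call takes 0.05 s, during which the arm holds its last target. There are 200 camera calls.

## Working session

There is one attempt and no reset: what is moved stays moved. The work goes in short steps, Python scripts to look and compute and a tool call to move; the robot and the scene stay as the last step left them, time stands still between calls to the robot, and variables do not carry over. Pictures are saved under pics/ and viewed, at most 10 in all, crops included, and the job is handed in when it is done.

Besides the shell and the picture viewer there is one more tool, called after "Call:" by a JSON object that holds its "name" and its "arguments". play_rows: Moves the arm, as the interface text tells. Its arguments: {"type":"object","properties":{"deltas":{"type":"array"},"grip_force":{"type":"number"}},"required":["deltas"]}

```bash
mkdir -p pics; cat > h.py <<'E'
from station import *
import numpy as np, cv2
def save(n,im,box=None,s=1):
    if box: im=im[box[1]:box[3],box[0]:box[2]]
    cv2.imwrite('pics/'+n,cv2.resize(im[:,:,::-1],None,fx=s,fy=s,interpolation=cv2.INTER_CUBIC))
def world(cam,d,u,v):
    p=camera_params(cam);K=np.array(p['mtx']);z=d[int(v),int(u)]
    c=np.linalg.inv(K)@np.array([u,v,1])*z
    return np.array(p['R']).T@(c-np.array(p['t']))
def pix(cam,X):
    p=camera_params(cam);c=np.array(p['mtx'])@(np.array(p['R'])@np.array(X)+np.array(p['t']));return c[:2]/c[2]
E
python3 - <<'E'
from h import *
np.set_printoptions(precision=3,suppress=True)
a,da=snapshot('scene');b,db=snapshot('top')
save('a.png',np.vstack([a,b])[:, :],None,0.78)
for c in('scene','top'):
    for l in('winder','pawl_pad','bobbin_grip','bobbin_gap','keeper_tip','keeper','tray'):
        print(c,l,[(np.round(r['at'],3),round(r['conf'],2),pix(c,r['at']).round()) for r in look_for(c,l)[:3]])
s=state();print(s['t'],s['tcp_pos'],s['tcp_rot'])
E
```

```text
scene winder [(array([0.514, 0.077, 0.03 ]), 0.73, array([227., 212.]))]
scene pawl_pad [(array([0.511, 0.133, 0.053]), 0.66, array([212., 212.]))]
scene bobbin_grip [(array([0.307, 0.184, 0.024]), 0.93, array([232., 260.])), (array([0.371, 0.057, 0.017]), 0.72, array([258., 236.])), (array([0.553, 0.044, 0.053]), 0.69, array([230., 198.]))]
scene bobbin_gap [(array([0.308, 0.18 , 0.025]), 0.93, array([233., 259.])), (array([0.551, 0.045, 0.055]), 0.67, array([230., 198.])), (array([0.364, 0.063, 0.015]), 0.58, array([257., 238.]))]
scene keeper_tip []
scene keeper []
scene tray [(array([ 0.49 , -0.274,  0.003]), 0.7, array([316., 193.]))]
top winder [(array([0.558, 0.051, 0.031]), 0.71, array([229., 171.])), (array([ 0.688, -0.166,  0.006]), 0.68, array([301., 128.]))]
top pawl_pad [(array([0.517, 0.148, 0.06 ]), 0.86, array([194., 185.])), (array([0.643, 0.32 , 0.012]), 0.43, array([139., 144.]))]
top bobbin_grip [(array([0.383, 0.05 , 0.002]), 0.89, array([230., 230.])), (array([0.57 , 0.033, 0.034]), 0.87, array([235., 166.])), (array([0.33 , 0.165, 0.002]), 0.68, array([191., 249.]))]
top bobbin_gap [(array([0.569, 0.033, 0.036]), 0.91, array([235., 167.])), (array([0.333, 0.164, 0.009]), 0.86, array([191., 248.])), (array([0.383, 0.052, 0.004]), 0.58, array([229., 230.]))]
top keeper_tip [(array([ 0.629, -0.012,  0.054]), 0.6, array([250., 146.]))]
top keeper [(array([ 0.632, -0.01 ,  0.05 ]), 0.69, array([249., 145.]))]
top tray [(array([ 0.484, -0.271,  0.005]), 0.88, array([337., 195.]))]
0.8 [ 0.192 -0.621  0.242] [179.997   0.004  17.173]
```

View pics/a.png

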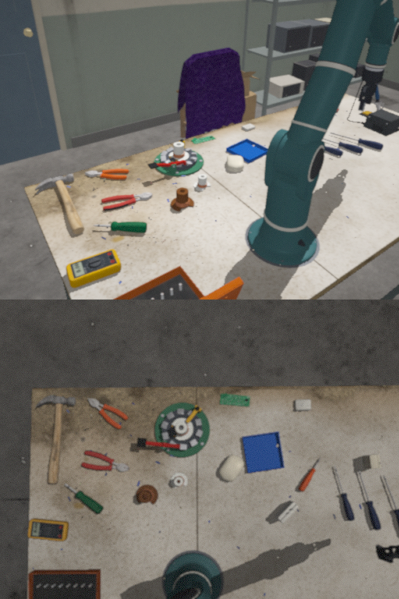

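Candidates in the top view are the brown bobbin (191,249), the small white one (230,230), and the larger white one on the winder (235,167). By the description it is the one on the winder; checking that in a close crop.

```bash
python3 - <<'E'
from h import *
np.set_printoptions(precision=3,suppress=True)
b,db=snapshot('top');a,da=snapshot('scene')
save('b.png',b,(185,120,285,205),8)
save('b2.png',a,(180,165,280,250),6)
p=camera_params('top');print('top cam pos',-np.array(p['R']).T@p['t'],p['mtx'][0][0])
hsv=cv2.cvtColor(b,cv2.COLOR_RGB2HSV)
def pts(m): 
    v,u=np.nonzero(m&(db>0)); return np.array([world('top',db,x,y) for x,y in zip(u,v)]).reshape(-1,3)
box=np.zeros(db.shape,bool);box[115:215,180:290]=1
H,S,V=[hsv[...,i].astype(int) for i in range(3)]
g=box&(H>45)&(H<90)&(S>90)&(V>40)
P=pts(g);P=P[(P[:,2]>0.012)&(P[:,2]<0.04)];P=P[np.hypot(P[:,0]-.56,P[:,1]-.04)<.13]
xy=P[:,:2].astype(np.float32);print('green',len(P),cv2.minEnclosingCircle(xy), 'z',np.median(P[:,2]))
y=box&(H>18)&(H<35)&(S>130)&(V>90);P=pts(y);P=P[P[:,2]>.03];print('yellow',len(P),P.mean(0),P.min(0),P.max(0))
r=box&((H<8)|(H>172))&(S>130);P=pts(r);P=P[P[:,2]>.03];print('red',len(P),P.mean(0),P.min(0),P.max(0))
k=box&(V<60);P=pts(k);P=P[(P[:,2]>.05)&(np.hypot(P[:,0]-.517,P[:,1]-.148)<.05)];print('black',len(P),P.mean(0),P.min(0),P.max(0))
# high tops
P=pts(box);P=P[(P[:,2]>.08)];print('collar top',len(P),P.mean(0),P.min(0),P.max(0))
bl=(H>100)&(H<130)&(S>130)&(V>60);bl[:150]=0;bl[:,:290]=0;bl[:,380:]=0;P=pts(bl);P=P[P[:,2]<.03];print('tray',cv2.minAreaRect(P[:,:2].astype(np.float32)),P[:,2].max())
E
```

```text
top cam pos [ 0.44  -0.034  1.339] 447.58882777328915
green 279 ((0.572118878364563, 0.03902418166399002), 0.10154611617326736) z 0.013275699818944423
yellow 107 [ 0.625 -0.004  0.051] [ 0.596 -0.033  0.031] [0.661 0.019 0.061]
red 201 [0.513 0.11  0.054] [0.501 0.049 0.031] [0.524 0.17  0.068]
black 73 [0.521 0.178 0.066] [0.504 0.112 0.053] [0.536 0.188 0.072]Traceback (most recent call last):
  File "<stdin>", line 19, in <module>
  File "<stdin>", line 9, in pts
  File "h.py", line 7, in world
    p=camera_params(cam);K=np.array(p['mtx']);z=d[int(v),int(u)]
ValueError: time passes only in moves, steps and waits
```

View pics/b.png

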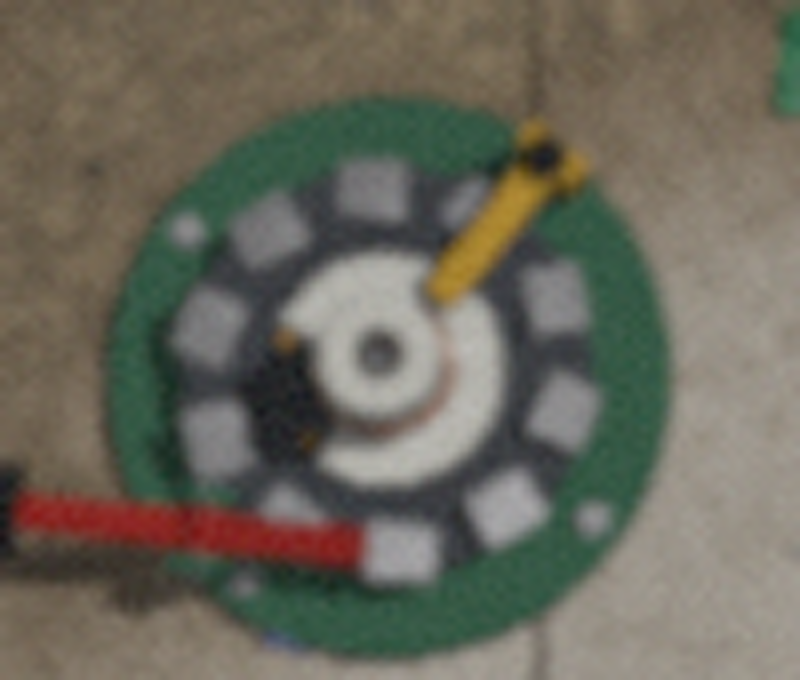

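View pics/b2.png

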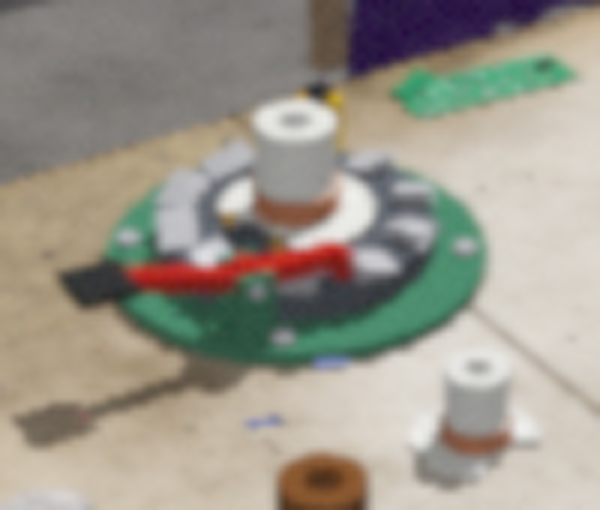

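The crops show the larger white bobbin on the winder. Its gap faces left at about (285,390) in the top crop, and the yellow finger sits at upper right, (443,290) to (545,155). The pawl pad is at the left edge. That puts the gap at a yaw of about 102° and the finger at about -37°, so the drum needs roughly 4 clicks clockwise. Next I'll refine the positions.

```bash
cat > h.py <<'E'
from station import *
import numpy as np, cv2
np.set_printoptions(precision=4,suppress=True)
CP={c:camera_params(c) for c in('top','scene')}
def save(n,im,box=None,s=1):
    if box: im=im[box[1]:box[3],box[0]:box[2]]
    cv2.imwrite('pics/'+n,cv2.resize(im[:,:,::-1],None,fx=s,fy=s,interpolation=cv2.INTER_CUBIC))
def cloud(cam,d):
    p=CP[cam];v,u=np.indices(d.shape)
    c=np.stack([u,v,np.ones_like(u)],-1)@np.linalg.inv(np.array(p['mtx'])).T*d[...,None]
    return (c-np.array(p['t']))@np.array(p['R'])
def atz(cam,u,v,z):
    p=CP[cam];R=np.array(p['R']);C=-R.T@np.array(p['t'])
    r=R.T@np.linalg.inv(np.array(p['mtx']))@np.array([u,v,1.]);return C+r*(z-C[2])/r[2]
def pix(cam,X):
    p=CP[cam];c=np.array(p['mtx'])@(np.array(p['R'])@np.array(X)+np.array(p['t']));return c[:2]/c[2]
E
python3 - <<'E'
from h import *
b,db=snapshot('top');W=cloud('top',db)
H,S,V=[cv2.cvtColor(b,cv2.COLOR_RGB2HSV)[...,i].astype(int) for i in range(3)]
box=np.zeros(db.shape,bool);box[115:215,170:290]=1
near=lambda c,r:np.hypot(W[...,0]-c[0],W[...,1]-c[1])<r
m=box&(W[...,2]>.083)&(W[...,2]<.1);P=W[m];print('collar',len(P),P.mean(0),cv2.minEnclosingCircle(P[:,:2].astype(np.float32)),np.median(P[:,2]))
g=(box&near((.565,.04),.12)&(H>45)&(H<90)&(S>80)).astype(np.uint8)
cs=max(cv2.findContours(g,0,2)[0],key=cv2.contourArea);h=cv2.convexHull(cs)
q=np.array([atz('top',u,v,.012)[:2] for u,v in h[:,0]]);A=np.c_[2*q,np.ones(len(q))];s=np.linalg.lstsq(A,(q**2).sum(1),rcond=None)[0];print('base fit',s[:2],np.sqrt(s[2]+s[:2]@s[:2]))
k=box&(V<70)&(W[...,2]>.055)&near((.52,.175),.035);v,u=np.nonzero(k)
P=W[k];print('pad',len(P),P.mean(0),cv2.minAreaRect(P[:,:2].astype(np.float32)),'px',u.min(),u.max(),v.min(),v.max())
bl=(H>100)&(H<130)&(S>130)&(V>60);bl[:150]=0;bl[:,:290]=0;bl[:,380:]=0
P=W[bl];P=P[np.abs(P[:,2])<.03];print('tray',cv2.minAreaRect(P[:,:2].astype(np.float32)),P[:,2].max(),np.median(P[:,2]))
for n,u,v,z in(('finger in',443,292,.051),('finger out',545,155,.055),('nose',365,548,.05),('fl e1',302,328,.036),('fl e2',330,448,.036)):
    print(n,atz('top',185+u/8,120+v/8,z))
r=box&((H<8)|(H>172))&(S>130)&(W[...,2]>.04);P=W[r];vx,vy,x0,y0=cv2.fitLine(P[:,:2].astype(np.float32),2,0,.01,.01).ravel();print('pawl dir',np.degrees(np.arctan2(vy,vx)),x0,y0)
E
```

```text
collar 159 [0.5727 0.0385 0.0906] ((0.5732122659683228, 0.03850502148270607), 0.022046053782105446) 0.09051707608679715
base fit [0.5675 0.0337] 0.09659576765508665
pad 126 [0.5207 0.1843 0.0667] ((0.5209487080574036, 0.18386763334274292), (0.03252149000763893, 0.03216597065329552), 82.69820404052734) px 175 187 177 189
tray ((0.48265376687049866, -0.26737886667251587), (0.13489750027656555, 0.13782048225402832), 7.596120357513428) 0.02479203992316904 0.0047574824071052926
finger in [0.5974 0.0152 0.051 ]
finger out [ 0.6463 -0.0222  0.055 ]
nose [0.5049 0.0439 0.05  ]
fl e1 [0.5864 0.0674 0.036 ]
fl e2 [0.5423 0.0574 0.036 ]
pawl dir 83.51592 0.5137364 0.11060591
```

Call:
{"name": "play_rows", "arguments": {"deltas": [[49.7, -30.5, 0, 0, 0], [49.7, -30.5, 0, 0, 0], [49.7, -30.5, 0, 0, 0], [49.7, -30.5, 0, 0, 0], [49.7, -30.5, 0, 0, 0], [49.7, -30.5, 0, 0, 0], [49.7, -30.5, 0, 0, 0], [49.7, -30.5, 0, 0, 0], [19.4, -53.5, 0, 0, 0], [19.4, -53.5, 0, 0, 0], [19.4, -53.5, 0, 0, 0], [19.4, -53.5, 0, 0, 0]]}}

```text
t: 2.45
tcp_pos: [0.5107, -0.0414, 0.2426]
tcp_rot: [180.0, -0.0, 17.2]
ft_force: [0.8, -1.2, 0.3]
gripper_width: 0.0002
finger_force: 0.0
```

Call:
{"name": "play_rows", "arguments": {"deltas": [[19.4, -53.5, 0, 0, 0], [19.4, -53.5, 0, 0, 0], [19.4, -53.5, 0, 0, 0], [19.4, -53.5, 0, 0, 0], [0, 0, 50, 0, 0], [0, 0, 45, 0, 0], [0, 0, 30, 0, 0], [0, 0, 0, 0, 0]]}}

```text
t: 3.45
tcp_pos: [0.5201, 0.1836, 0.1152]
tcp_rot: [180.0, 0.3, 17.2]
ft_force: [0.5, 0.4, 0.0]
gripper_width: 0.0004
finger_force: 0.0
```

Call:
{"name": "play_rows", "arguments": {"deltas": [[0, 0, 34, 0, 0], [0, 0, 8, 0, 0], [0, 0, 8, 0, 0], [0, 0, 8, 0, 0], [0, 0, 4, 0, 0]]}}

```text
t: 4.08
tcp_pos: [0.5226, 0.1859, 0.0565]
tcp_rot: [-179.9, -0.2, 17.2]
ft_force: [-1.3, 4.7, 4.0]
gripper_width: 0.0001
finger_force: 2.5
```

```bash
python3 - <<'E'
from h import *
s=state();print(s['t'],s['tcp_pos'],s['ft_force'])
b,_=snapshot('top');save('c.png',b,(165,115,285,205),5)
E
```

```text
4.075 [0.5226 0.1859 0.0565] [-1.333   4.6626  3.9621]
```

View pics/c.png

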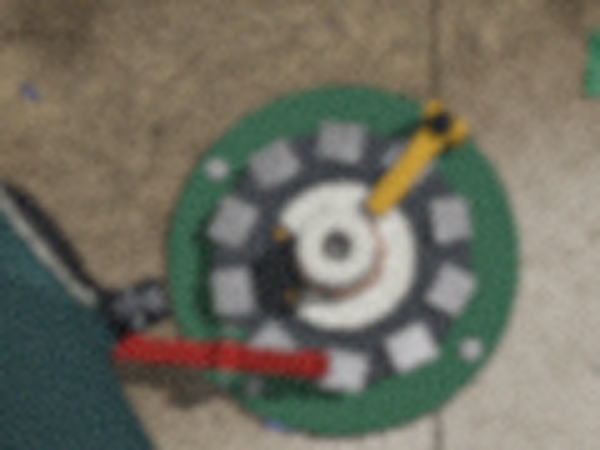

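The pad is pressed and the view of the drum is clear: gap at (275,265), finger at (410,165) in this crop. I'll track the gap angle by code while the drum runs.

```bash
cat > gap.py <<'E'
from h import *
def gap():
    b,_=snapshot('top');t=state()['t']
    th=np.arange(0,360,2.);C=np.array([.5727,.0385]);val=np.zeros(len(th))
    for r in(.033,.036,.039):
        for i,a in enumerate(np.radians(th)):
            u,v=pix('top',[C[0]+r*np.cos(a),C[1]+r*np.sin(a),.036]);val[i]+=cv2.getRectSubPix(b,(1,1),(u,v))[0,0,2]/3.
    k=np.where(np.abs((th+180)%360-180)<=40,-1.,40/140.)
    sc=[np.sum(np.roll(k,j)*val) for j in range(len(th))];g=th[int(np.argmax(sc))]
    print('t',t,'gap',(g+180)%360-180,'score',max(sc)/81,'tcp',state()['tcp_pos'][2],state()['ft_force'][2]);return g,b
if __name__=='__main__':gap()
E
python3 gap.py
```

```text
t 4.175 gap 102.0 score 57.336860670193985 tcp 0.05608585215105239 4.150657989633622
```

Call:
{"name": "play_rows", "arguments": {"deltas": [[0, 0, 0, 0, 0], [0, 0, 0, 0, 0], [0, 0, 0, 0, 0], [0, 0, 0, 0, 0], [0, 0, 0, 0, 0], [0, 0, 0, 0, 0], [0, 0, 0, 0, 0], [0, 0, 0, 0, 0]]}}

```text
t: 5.18
tcp_pos: [0.5224, 0.1845, 0.0556]
tcp_rot: [-180.0, -0.1, 17.2]
ft_force: [1.2, 4.4, 4.7]
gripper_width: 0.0002
finger_force: 2.6
```

```bash
python3 gap.py
```

```text
t 5.225 gap 78.0 score 49.222222222222214 tcp 0.055578617531972234 4.217174596896182
```

Call:
{"name": "play_rows", "arguments": {"deltas": [[0, 0, 0, 0, 0], [0, 0, 0, 0, 0], [0, 0, 0, 0, 0], [0, 0, 0, 0, 0], [0, 0, 0, 0, 0], [0, 0, 0, 0, 0], [0, 0, 0, 0, 0], [0, 0, 0, 0, 0], [0, 0, 0, 0, 0], [0, 0, 0, 0, 0], [0, 0, 0, 0, 0], [0, 0, 0, 0, 0]]}}

```text
t: 6.72
tcp_pos: [0.5224, 0.1845, 0.0556]
tcp_rot: [-180.0, -0.1, 17.2]
ft_force: [2.3, 4.6, 3.2]
gripper_width: -0.0005
finger_force: 2.6
```

Call:
{"name": "play_rows", "arguments": {"deltas": [[0, 0, 0, 0, 0], [0, 0, 0, 0, 0], [0, 0, 0, 0, 0], [0, 0, 0, 0, 0], [0, 0, 0, 0, 0], [0, 0, 0, 0, 0], [0, 0, 0, 0, 0], [0, 0, 0, 0, 0], [0, 0, 0, 0, 0], [0, 0, 0, 0, 0], [0, 0, 0, 0, 0]]}}

```text
t: 8.1
tcp_pos: [0.5224, 0.1845, 0.0556]
tcp_rot: [-180.0, -0.1, 17.2]
ft_force: [1.1, 5.6, 3.7]
gripper_width: 0.0001
finger_force: 2.6
```

```bash
python3 gap.py
```

```text
t 8.15 gap -4.0 score 43.042915931804814 tcp 0.05556976837779562 4.225516095668253
```

```bash
python3 - <<'E'
from gap import *
g,b=gap();save('d.png',b,(185,120,285,205),6)
E
```

```text
t 8.2 gap -4.0 score 42.80717225161669 tcp 0.055599194596226593 4.464564047536708
```

View pics/d.png

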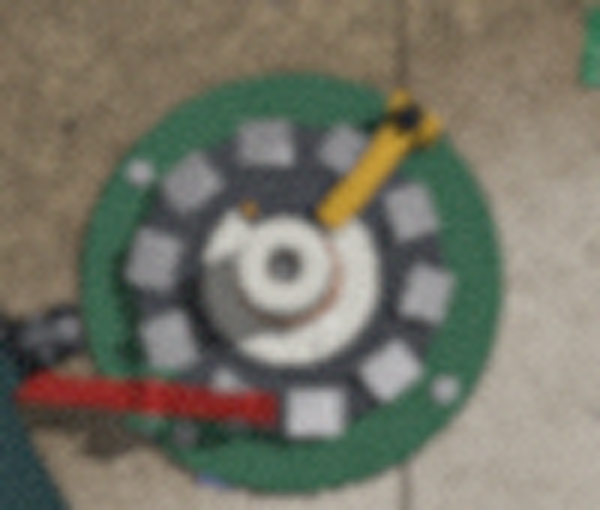

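The gap is at about +2°, so the drum has run about 102° (1.8 rad). I'll wait until about 122° and then let the pad up, so the pawl catches at 144°.

Call:
{"name": "play_rows", "arguments": {"deltas": [[0, 0, 0, 0, 0], [0, 0, 0, 0, 0], [0, 0, 0, 0, 0], [0, 0, 0, 0, 0], [0, 0, 0, 0, 0], [0, 0, 0, 0, 0], [0, 0, -15, 0, 0], [0, 0, -15, 0, 0], [0, 0, -30, 0, 0], [0, 0, -40, 0, 85], [0, 0, -20, 0, 85], [0, 0, 0, 0, 85]]}}

```text
t: 9.7
tcp_pos: [0.5222, 0.1833, 0.1769]
tcp_rot: [179.9, -0.1, 17.1]
ft_force: [0.5, 0.1, -0.3]
gripper_width: 0.0544
finger_force: 0.0
```

```bash
python3 - <<'E'
from gap import *
g,b=gap();save('e.png',b,(185,120,285,205),6)
E
```

```text
t 9.75 gap -30.0 score 40.319223985890645 tcp 0.17553419824429867 -0.3579871767565468
```

View pics/e.png

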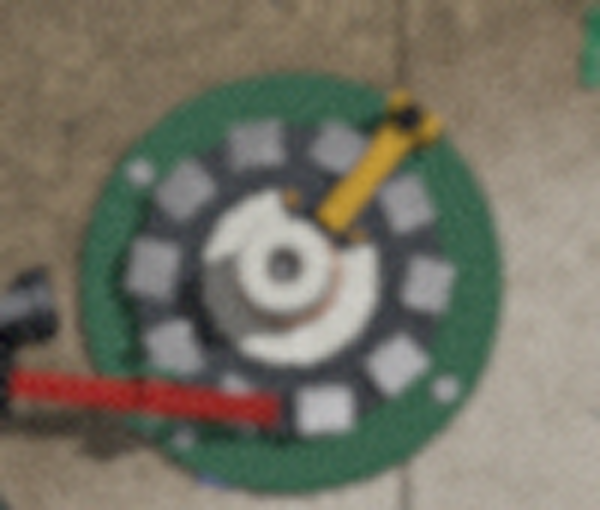

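The pawl has dropped and the drum is running up to the catch, with the gap about under the finger. Moving above the bobbin.

Call:
{"name": "play_rows", "arguments": {"deltas": [[1.9, 51, 0, 0, 85], [1.9, 51, 0, 0, 85], [1.9, 51.2, 0, 0, 85], [0, 0, 0, 0.16, 85], [0, 0, 0, 0.16, 85], [0, 0, 0, 0.15, 85], [0, 0, 0, 0, 85], [0, 0, 0, 0, 85]]}}

```text
t: 10.75
tcp_pos: [0.5717, 0.0394, 0.1744]
tcp_rot: [180.0, 0.1, -9.6]
ft_force: [0.4, 0.1, -0.3]
gripper_width: 0.0849
finger_force: 0.0
```

```bash
python3 - <<'E'
from gap import *
s=state();print(s['tcp_pos'],s['tcp_rot'],s['gripper_width'])
a,_=snapshot('scene');g,b=gap()
A=cv2.resize(a[160:245,180:280],None,fx=4,fy=4);B=cv2.resize(b[120:205,185:285],None,fx=4,fy=4)
save('f.png',np.hstack([A,B]))
E
```

```text
[0.5717 0.0394 0.1744] [179.9609   0.1045  -9.6095] 0.0848505649398942
t 10.85 gap 98.0 score 1.0158730158730123 tcp 0.17481581567029392 0.3638798749792839
```

View pics/f.png

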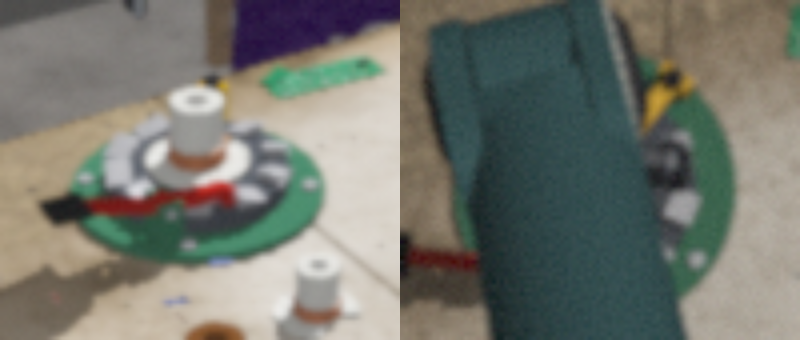

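Call:
{"name": "play_rows", "arguments": {"deltas": [[1, 1, 35, 0, 85], [0, 0, 35, 0, 85], [0, 0, 22, 0, 85], [0, 0, 10, 0, 85], [0, 0, 0, 0, 60], [0, 0, 0, 0, 40], [0, 0, 0, 0, 40], [0, 0, 0, 0, 35], [0, 0, 0, 0, 35], [0, 0, 0, 0, 35]], "grip_force": 35}}

```text
t: 12.1
tcp_pos: [0.574, 0.0384, 0.0746]
tcp_rot: [-180.0, -0.1, -9.8]
ft_force: [-2.0, -0.4, 6.8]
gripper_width: 0.043
finger_force: 35.7
```

Call:
{"name": "play_rows", "arguments": {"deltas": [[0, 0, -3, 0, 35], [0, 0, -4, 0, 35], [0, 0, -5, 0, 35], [0, 0, -6, 0, 35]]}}

```text
t: 12.6
tcp_pos: [0.5731, 0.0383, 0.0915]
tcp_rot: [180.0, 0.0, -9.8]
ft_force: [0.6, -0.4, -1.3]
gripper_width: 0.0434
finger_force: 35.7
```

Call:
{"name": "play_rows", "arguments": {"deltas": [[0, 0, -30, 0, 35], [0, 0, -40, 0, 35], [0, 0, -12, 0, 35], [-4, 30, 0, 0, 35], [-6, 50, 0, 0, 35], [-6, 53, 0, 0, 35], [-6, 53, 0, 0, 35], [-6, 53, 0, 0, 35], [-5, 47, 0, 0, 35], [-3.5, 30, 0, 0, 35], [0, 0, 0, 0, 35], [0, 0, 0, 0, 35]]}}

```text
t: 14.1
tcp_pos: [0.4836, -0.2658, 0.1727]
tcp_rot: [-179.9, 0.1, -9.7]
ft_force: [0.6, 0.4, -1.0]
gripper_width: 0.0433
finger_force: 36.4
```

```bash
python3 - <<'E'
from gap import *
b,_=snapshot('top');a,_=snapshot('scene')
A=cv2.resize(a[140:260,180:370],None,fx=3,fy=3)[:360,:380*1+190];B=cv2.resize(b[115:205,170:290],None,fx=3,fy=3)
c=np.zeros((360,930,3),np.uint8);c[:,:570]=A;c[:270,570:]=B;save('g.png',c,None,.85)
E
```

```text
(no output)
```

View pics/g.png

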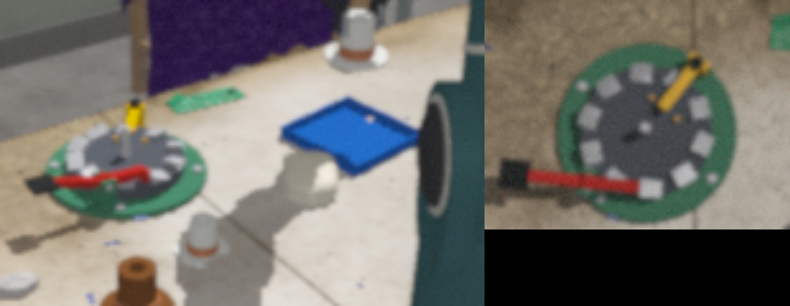

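The bobbin is held upright over the tray at (358,50). The drum is caught with its gap marks either side of the finger, and the pawl is home. Lowering.

Call:
{"name": "play_rows", "arguments": {"deltas": [[0, 0, 40, 0, 35], [0, 0, 40, 0, 35], [0, 0, 25, 0, 35], [0, 0, 8, 0, 35], [0, 0, 3, 0, 35], [0, 0, 2, 0, 35], [0, 0, 2, 0, 35], [0, 0, 0, 0, 35], [0, 0, 0, 0, 35]]}}

```text
t: 15.32
tcp_pos: [0.4838, -0.267, 0.0536]
tcp_rot: [180.0, -0.0, -9.8]
ft_force: [-0.3, 0.9, -0.9]
gripper_width: 0.0432
finger_force: 36.4
```

Call:
{"name": "play_rows", "arguments": {"deltas": [[0, 0, 1.5, 0, 35], [0, 0, 1, 0, 35], [0, 0, 0, 0, 35]]}}

```text
t: 15.7
tcp_pos: [0.4835, -0.2668, 0.0506]
tcp_rot: [-180.0, 0.0, -9.8]
ft_force: [-0.9, 0.2, -1.1]
gripper_width: 0.0432
finger_force: 36.4
```

Call:
{"name": "play_rows", "arguments": {"deltas": [[0, 0, 1, 0, 35], [0, 0, 1, 0, 35], [0, 0, 0, 0, 35]]}}

```text
t: 16.08
tcp_pos: [0.4836, -0.2668, 0.0487]
tcp_rot: [180.0, 0.0, -9.8]
ft_force: [-0.4, -0.3, -1.3]
gripper_width: 0.0434
finger_force: 36.4
```

Call:
{"name": "play_rows", "arguments": {"deltas": [[0, 0, 1, 0, 35], [0, 0, 0, 0, 35]]}}

```text
t: 16.32
tcp_pos: [0.4837, -0.2669, 0.0486]
tcp_rot: [180.0, 0.0, -9.8]
ft_force: [-2.8, 1.6, 7.4]
gripper_width: 0.043
finger_force: 37.1
```

Call:
{"name": "play_rows", "arguments": {"deltas": [[0, 0, 1, 0, 35], [0, 0, 0, 0, 35]]}}

```text
t: 16.58
tcp_pos: [0.4837, -0.2669, 0.0486]
tcp_rot: [180.0, 0.0, -9.8]
ft_force: [-6.3, 2.7, 15.1]
gripper_width: 0.0431
finger_force: 37.8
```

Contact with the tray floor. I'll ease off the press, then open and retreat.

Call:
{"name": "play_rows", "arguments": {"deltas": [[0, 0, -1.5, 0, 35], [0, 0, 0, 0, 50], [0, 0, 0, 0, 60], [0, 0, 0, 0, 85], [0, 0, 0, 0, 85], [0, 0, 0, 0, 85], [0, 0, -20, 0, 85], [0, 0, -40, 0, 85], [0, 0, -50, 0, 85], [0, 0, -50, 0, 85], [-50, 0, 0, 0, 85], [-30, 0, 0, 0, 85]]}}

```text
t: 18.08
tcp_pos: [0.4032, -0.2531, 0.2089]
tcp_rot: [180.0, -0.0, -9.8]
ft_force: [-0.1, -0.2, -0.9]
gripper_width: 0.0849
finger_force: 0.0
```

Call:
{"name": "play_rows", "arguments": {"deltas": [[0, 50, 0, 0, 85], [0, 55, 0, 0, 85], [0, 55, 0, 0, 85], [0, 50, 0, 0, 85], [0, 0, 0, 0, 85]]}}

```text
t: 18.7
tcp_pos: [0.3667, -0.4644, 0.2079]
tcp_rot: [179.9, 0.0, -10.1]
ft_force: [0.4, 0.8, -0.4]
gripper_width: 0.0849
finger_force: 0.0
```

```bash
python3 - <<'E'
from gap import *
s=state();print(s['t'],s['tcp_pos'],s['ft_force'])
a,_=snapshot('scene');b,db=snapshot('top');W=cloud('top',db)
m=(np.abs(W[...,0]-.483)<.05)&(np.abs(W[...,1]+.267)<.05)&(W[...,2]>.055)&(W[...,2]<.075)
P=W[m];print('collar',len(P),P.mean(0) if len(P) else '')
A=cv2.resize(a[140:260,180:370],None,fx=2,fy=2);B=cv2.resize(b[110:260,165:405],None,fx=3,fy=3)[:450,:720]
c=np.zeros((690,720,3),np.uint8);c[:240,:380]=A;c[240:]=B;save('i.png',c,None,.85)
E
```

```text
18.7 [ 0.3667 -0.4644  0.2079] [ 0.4184  0.8176 -0.4111]
collar 162 [ 0.483  -0.2636  0.0642]
```

View pics/i.png

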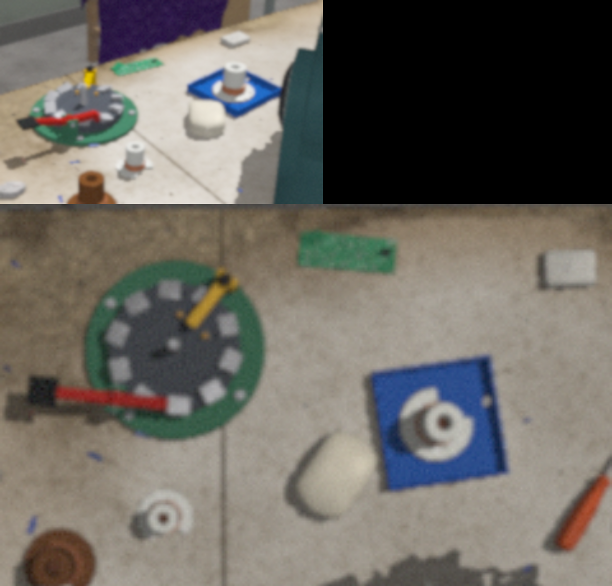

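The bobbin stands upright in the tray at (435,425), its collar top at 64 mm. The drum is held, and the things beside it on the bench are where they were.

```bash
python3 -c "
from station import *
print(close_job())"
```

```text
the job is handed in; nothing more can be done
None
```

The bobbin stands upright in the blue tray, the pawl holds the drum with its gap marks under the yellow finger, nothing else was visibly moved, and the job was handed in at about 19 s of the 58 s.

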